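Run a fingertip along the spring pins of a strap jig

TASK

Check that the spring pins of the strap jig move freely: starting at the end of the curved row where the square wooden block stands, run the fingertips along the row to the other end, lightly dipping each of the seven domed pins in turn by about half its travel and letting it spring back up. Do not push any pin right down to the board. Grip and lift nothing, and leave the jig and everything around it where it stands.

Things in the scene. Friction and masses are not known exactly. Their poses are not given: they have to be found in the camera images.
- jig: loose plywood board (1.2 to 1.8 kg) lying on the bench, 120 x 280 x 22 mm (x, y, z); origin at the centre of its underside, z up, y along its length and along the row of pins. Seven steel pins with domed mushroom heads stand on it in one gently curved row (an arc about 216 mm long, bulging 32 mm to the jig's +x), 36 mm apart along y: pin1 at the +y end, pin7 at the -y end
- pin1_top (a point): crown of the domed head of pin 1 (rounded conical head 23 mm across, 10 mm high, crown 44 mm above the bench when up); at jig x -17, y 108 mm; sinks with the pin
- pin1 (a joint): how far pin 1 is pressed down, m: 0 up, 0.012 with its head right down on the board; a spring (about 0.8 N to start, 0.4 N more per mm) lifts it again; a fingertip drawn sideways along the row at half-travel height rides over the sloping heads and presses each down in passing
- pin2_top (a point): crown of the domed head of pin 2 (rounded conical head 23 mm across, 10 mm high, crown 44 mm above the bench when up); at jig x 1, y 72 mm; sinks with the pin
- pin2 (a joint): how far pin 2 is pressed down, m: 0 up, 0.012 with its head right down on the board; a spring (about 0.8 N to start, 0.4 N more per mm) lifts it again; a fingertip drawn sideways along the row at half-travel height rides over the sloping heads and presses each down in passing
- pin3_top (a point): crown of the domed head of pin 3 (rounded conical head 23 mm across, 10 mm high, crown 44 mm above the bench when up); at jig x 11, y 36 mm; sinks with the pin
- pin3 (a joint): how far pin 3 is pressed down, m: 0 up, 0.012 with its head right down on the board; a spring (about 0.8 N to start, 0.4 N more per mm) lifts it again; a fingertip drawn sideways along the row at half-travel height rides over the sloping heads and presses each down in passing
- pin4_top (a point): crown of the domed head of pin 4 (rounded conical head 23 mm across, 10 mm high, crown 44 mm above the bench when up); at jig x 15, y 0 mm; sinks with the pin
- pin4 (a joint): how far pin 4 is pressed down, m: 0 up, 0.012 with its head right down on the board; a spring (about 0.8 N to start, 0.4 N more per mm) lifts it again; a fingertip drawn sideways along the row at half-travel height rides over the sloping heads and presses each down in passing
- pin5_top (a point): crown of the domed head of pin 5 (rounded conical head 23 mm across, 10 mm high, crown 44 mm above the bench when up); at jig x 11, y -36 mm; sinks with the pin
- pin5 (a joint): how far pin 5 is pressed down, m: 0 up, 0.012 with its head right down on the board; a spring (about 0.8 N to start, 0.4 N more per mm) lifts it again; a fingertip drawn sideways along the row at half-travel height rides over the sloping heads and presses each down in passing
- pin6_top (a point): crown of the domed head of pin 6 (rounded conical head 23 mm across, 10 mm high, crown 44 mm above the bench when up); at jig x 1, y -72 mm; sinks with the pin
- pin6 (a joint): how far pin 6 is pressed down, m: 0 up, 0.012 with its head right down on the board; a spring (about 0.8 N to start, 0.4 N more per mm) lifts it again; a fingertip drawn sideways along the row at half-travel height rides over the sloping heads and presses each down in passing
- pin7_top (a point): crown of the domed head of pin 7 (rounded conical head 23 mm across, 10 mm high, crown 44 mm above the bench when up); at jig x -17, y -108 mm; sinks with the pin
- pin7 (a joint): how far pin 7 is pressed down, m: 0 up, 0.012 with its head right down on the board; a spring (about 0.8 N to start, 0.4 N more per mm) lifts it again; a fingertip drawn sideways along the row at half-travel height rides over the sloping heads and presses each down in passing
- block: loose square block of pale wood, 36 mm cube, standing on the bench just off one end of the jig; it marks the end of the row to start from; origin under its centre
- tin: small round brass tin with a pale lid, 40 mm across, 36 mm high, standing on the bench off the other end of the jig; origin under its centre
- weight: loose round brass weight, 28 mm across, 16 mm high, standing on the jig's board inside the curve of the pins; origin under its centre
- tape: roll of paper tape lying flat on the bench, 84 mm across, 24 mm high, beyond the jig; origin under its centre
- dish: white plastic dish, 76 mm across, 40 mm high, beyond the jig; origin under its centre
- hammer: hammer lying on the bench to the robot's right of the jig; bystander; origin at the underside
- driver: screwdriver lying on the bench to the robot's left of the jig; bystander; origin at the underside
- glue: amber glass glue bottle, 60 mm across, 120 mm high, standing on the bench to the right of the jig; origin under its centre
Not all that is in view belongs to the job. Leave any orange look-alike of the block alone.

How it is judged (in metres and radians):
On the way, in this order (a step that is already met when the one before it is completed fails the run):
1. the first pin, counted from the block's end, is dipped by more than 2 mm (((y of block in the frame of jig above 0 m and value of joint pin1 above 0.002 m) or (y of block in the frame of jig below 0 m and value of joint pin7 above 0.002 m))), for 0.04 s.
2. the second pin, counted from the block's end, is dipped by more than 2 mm (((y of block in the frame of jig above 0 m and value of joint pin2 above 0.002 m) or (y of block in the frame of jig below 0 m and value of joint pin6 above 0.002 m))), for 0.04 s.
3. the third pin, counted from the block's end, is dipped by more than 2 mm (((y of block in the frame of jig above 0 m and value of joint pin3 above 0.002 m) or (y of block in the frame of jig below 0 m and value of joint pin5 above 0.002 m))), for 0.04 s.
4. the fourth pin, counted from the block's end, is dipped by more than 2 mm (value of joint pin4 above 0.002 m), for 0.04 s.
5. the fifth pin, counted from the block's end, is dipped by more than 2 mm (((y of block in the frame of jig above 0 m and value of joint pin5 above 0.002 m) or (y of block in the frame of jig below 0 m and value of joint pin3 above 0.002 m))), for 0.04 s.
6. the sixth pin, counted from the block's end, is dipped by more than 2 mm (((y of block in the frame of jig above 0 m and value of joint pin6 above 0.002 m) or (y of block in the frame of jig below 0 m and value of joint pin2 above 0.002 m))), for 0.04 s.
7. the seventh pin, counted from the block's end, is dipped by more than 2 mm (((y of block in the frame of jig above 0 m and value of joint pin7 above 0.002 m) or (y of block in the frame of jig below 0 m and value of joint pin1 above 0.002 m))), for 0.04 s.
At the end, for the whole second after the job is handed in: all seven pins are up again (within 1 mm), the jig lies within 12 mm of where it lay and at rest, and every other thing stands within 20 mm of where it stood (value of joint each of pin1, pin2, pin3, pin4, pin5, pin6, pin7 below 0.001 m and distance of jig from where it was at the start of the episode below 0.012 m and linear speed of jig below 0.01 m/s and distance of each of block, tin, weight, tape, dish, hammer, driver, glue from where it was at the start of the episode below 0.02 m); the robot touches nothing.
It fails at once if a pin is pushed right down to the board (more than 10.5 of its 12 mm) (value of joint any of pin1, pin2, pin3, pin4, pin5, pin6, pin7 above 0.0105 m).
It fails at once if the jig is lifted (6 mm), tilted or shoved more than 12 mm (height (world z) of jig above 0.006 m or angle between jig's own z axis and vertical above 0.06 rad or distance of jig from where it was at the start of the episode above 0.012 m).
It fails at once if another thing is lifted or pushed more than 20 mm (distance of any of block, tin, weight, tape, dish, hammer, driver, glue from where it was at the start of the episode above 0.02 m).
It also fails if it takes over 42 s, if anything falls off the work surface, if the arm or the gripper's body presses on something with over 40 N, if the wrist force passes 120 N, or if a joint passes its speed limit or range.

ROBOT

A 6-joint arm with a two-finger parallel gripper is mounted at the origin on the work surface. World frame = base frame: x ahead of the robot, y to its left, z up, the work surface at z = 0. Lengths are in mm, angles in rad, forces in N, time in s.
With the tool pointing down it reaches from about 350 to 975 mm from the base axis. Payload 7.1 kg.
Tool frame: the origin (TCP) lies midway between the tips of the shut fingers; the grasp point (between the pads) lies ctrl.grip_point_offset behind it (ctrl.grip_point_offset is the distance from the TCP to the grasp point, in mm); z points along the fingers, y is the line along which they close (so a half turn about z gives the same grasp; the last joint's range is limited). The gripper opens to 88 mm and grips with 3 to 60 N. Pads are 20 mm wide; open, the fingers measure 115 mm over their backs; the gripper's body (75 mm by 178 mm) begins 61 mm behind the grasp point.
Start: joints at [-1.249, 0.423, 1.63, -0, 1.089, -0.019], TCP at [208.918, -589.032, 222.675] pointing down, gripper open.
Joint ranges: [-3, 3], [-0.9, 2.11], [0.09, 2.58], [-1.31, 4.45], [0.11, 2.69], [-2.54, 2.54]. Speed limits (rad/s): [2.39, 2.39, 3.01, 3.14, 3.14, 3.14].

INTERFACE

Orientations are given as a rotation vector (axis times angle).
In Python, from workcell import ctrl gives the robot as it stands.
- The arm moves only by the tool apply_moves, never from a script. Its argument "targets" is a list of rows, each an object of numbers: "tx", "ty", "tz": the shift along the world's x, y, z in m; "spin": the turn about the world's z in degrees. In form: [{"tx": .., "ty": .., "tz": .., "spin": ..}, ...]. A call has exactly 8 rows; each row is the pose to reach, as a shift and turn from the pose commanded when the call began; what a row does not reach only later rows make up. A row lasts 1/10 s, in which the tool goes at most 50 mm and 8.59 degrees, less where a joint would pass 70% of its speed; a pose out of reach is approached as far as the arm can. A call with a gripper value outside its range is refused whole. "gripper" is the closure, from -1 (fully open) to 1 (shut), set as the call begins (left out, the last holds). The fingers move at their own pace and stop on an object; the grip force is fixed at half the most. Time passes only in rows, so rows that repeat a pose let the fingers close, or fill a call up. It gives the time, the measured TCP pose, the force, the opening and the grip force at its end, in the units of the state.
- ctrl.get_obs(): the state, without advancing time (a new reading comes with each control period).
- ctrl.get_image(name): name is "side" or "top"; returns the picture (384x512x3 uint8, red, green, blue); there is no depth.
- ctrl.get_calibration(name): a dict with "fov_y" (degrees; the focal length in pixels is half the picture's height over the tangent of half this angle, whatever the lens; pixels are square), "cx", "cy" (the principal point, pixels), "dist" ([k1, k2, p1, p2, k3] as OpenCV has them; the pictures are not rectified), "rvec" (rotation vector, rad) and "tvec" (3), from world to camera coordinates, as OpenCV has them. Camera axes: x right, y down, z forward; pixel columns grow to the right and rows downward; lengths in mm; the calibration is good to about 2 mm. A picture is of the moment at which its call begins. get_calibration takes no time and is no camera call.
- ctrl.close_job(): hands the job in; it is judged then, once.
Trained networks look in the newest picture that a camera, given by its name, has taken for a name from the list of things; names that differ only in an ending like _2 or _b are one class to them, and where a whole thing is asked for, a point or a joint stands for the part that bears it (a point fixed in the world has none). Each returns a list of dicts, best first, with "score" (0 to 1); they miss things now and then, are a little off and sometimes report something else, mostly with a low value. They report only what shows in the picture. A call takes as long as a camera call. They do not tell look-alikes from the thing itself.
- ctrl.outline_of(name, camera): "pixels" (384x512 bool, what is visible of it) and "box" ([left, top, right, bottom] in pixels, round what is visible of it).
- ctrl.pinpoint(name, camera): "uv" ([column, row] in pixels: a listed point, or the origin of a listed thing).
The state is a dict: "t": time; "qpos": joint angles; "qvel": joint speeds; "joint_torque": joint torques, N m; "ee_pos": TCP position; "orientation": TCP orientation; "ft_force": force on the tool from outside, world axes, zero at the start; "moment": the same for the moment, N m; "width": finger opening in mm; "grasp_force": force on a finger pad.
Only numpy, scipy, OpenCV 4.12 (cv2) and the standard library are available. Lean on these libraries where they do the work, as an engineer would, in place of code of your own. Each camera call takes 0.05 s, during which the arm holds its last target. There are 200 camera calls.

## Working session

There is one attempt and no reset: what is moved stays moved. The work goes in short steps, Python scripts to look and compute and a tool call to move; the robot and the scene stay as the last step left them, time stands still between calls to the robot, and variables do not carry over. Pictures are saved under pics/ and viewed, at most 10 in all, crops included, and the job is handed in when it is done.

Besides the shell and the picture viewer there is one more tool, called after ">>>" as name(argument=value, ...) on one line, values as JSON. apply_moves: Moves the arm, as the interface text tells. Its arguments: {"type":"object","properties":{"targets":{"type":"array"},"gripper":{"type":"number"}},"required":["targets"]}

```bash
mkdir -p pics
cat > h.py <<'E'
import numpy as np, cv2
from workcell import ctrl
def cal(n):
    c=ctrl.get_calibration(n); f=192/np.tan(np.radians(c["fov_y"])/2)
    K=np.array([[f,0,c["cx"]],[0,f,c["cy"]],[0,0,1.]])
    return K,np.array(c["dist"],float),np.array(c["rvec"],float),np.array(c["tvec"],float)
def at_z(n,uv,z):
    K,d,r,t=cal(n); R=cv2.Rodrigues(r)[0]
    p=cv2.undistortPoints(np.array([[uv]],float),K,d)[0,0]
    o=-R.T@t; v=R.T@np.array([p[0],p[1],1]); return o+v*(z-o[2])/v[2]
E
python3 - <<'E'
from h import *
for n in("top","side"):
    cv2.imwrite(f"pics/{n}0.png",ctrl.get_image(n)[...,::-1])
    for k in [f"pin{i}_top" for i in range(1,8)]+["jig","block","tin","weight","glue"]:
        for r in ctrl.pinpoint(k,n)[:2]:
            print(n,k,round(r["score"],2),np.round(r["uv"],1),at_z(n,r["uv"],44 if "pin" in k else 22 if k=="weight" else 0).round(1))
print(ctrl.get_obs()); print(ctrl.grip_point_offset)
E
```

```text
top pin1_top 0.69 [124.3 217. ] [525.6 496.9  44. ]
top pin1_top 0.55 [240.8 209.1] [518.2  52.7  44. ]
top pin2_top 0.5 [243.  201.8] [545.5  42.2  44. ]
top pin3_top 0.43 [257.6 196. ] [563.1 -14.8  44. ]
top pin3_top 0.36 [239.7 207.7] [523.9  56.4  44. ]
top pin4_top 0.59 [259.5 186.8] [598.2 -25.1  44. ]
top pin5_top 0.43 [270.2 189.3] [584.9 -64.8  44. ]
top pin6_top 0.49 [280.7 185.5] [ 596.3 -106.1   44. ]
top pin7_top 0.6 [290.3 183.1] [ 602.5 -143.5   44. ]
top pin7_top 0.53 [353.5 171.9] [ 625.8 -391.    44. ]
top jig 0.63 [263.2 195.8] [571.6 -37.3   0. ]
top block 0.67 [315.3 153.7] [ 724.1 -258.6    0. ]
top block 0.64 [319.8 200.9] [ 532.4 -254.6    0. ]
top tin 0.47 [224.2 225.9] [466.6 122.4   0. ]
top weight 0.67 [269.2 185.6] [604.9 -63.3  22. ]
top weight 0.51 [226.8 227.1] [457.7 111.6  22. ]
top glue 0.69 [353.3 172.3] [ 635.4 -400.     0. ]
top glue 0.53 [309.1 181. ] [ 615.1 -221.7    0. ]
side pin1_top 0.56 [241.5 185.3] [520.1  57.6  44. ]
side pin2_top 0.45 [253.5 186.3] [552.2  35.7  44. ]
side pin2_top 0.28 [272.8 192.3] [593.8 -16.7  44. ]
side pin3_top 
[... 696 characters left out ...]
.8  -0. ]
{'t': 1.3, 'qpos': array([-1.24902505e+00,  4.23110674e-01,  1.62988420e+00,  1.21500920e-05,
        1.08856452e+00, -1.90363940e-02]), 'qvel': array([ 0.00132271,  0.00030847,  0.00084164, -0.00216514,  0.00021951,
        0.00118353]), 'joint_torque': array([ 8.23504361e-04, -5.44569325e+01, -2.74036092e+01,  6.44445000e-02,
        1.69431162e-02,  2.63529145e-06]), 'ee_pos': array([ 208.91228613, -589.05426629,  222.67461151]), 'orientation': array([3.09606167e+00, 5.32738356e-01, 2.45931395e-05]), 'ft_force': array([0.23905653, 0.06294404, 0.56222731]), 'moment': array([-0.00659743,  0.02333975, -0.0266458 ]), 'grasp_force': 0.0, 'width': 87.77188549577825}
18.700000000000003
```

Run:
```python
import cv2
for n,(x,y,w,h) in {"top":(195,130,160,120),"side":(195,160,200,150)}.items():
    a=cv2.imread(f"pics/{n}0.png"); cv2.imwrite(f"pics/{n}0c.png",cv2.resize(a[y:y+h,x:x+w],(800,600),interpolation=cv2.INTER_CUBIC))
```

```text
(no output)
```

View pics/top0c.png

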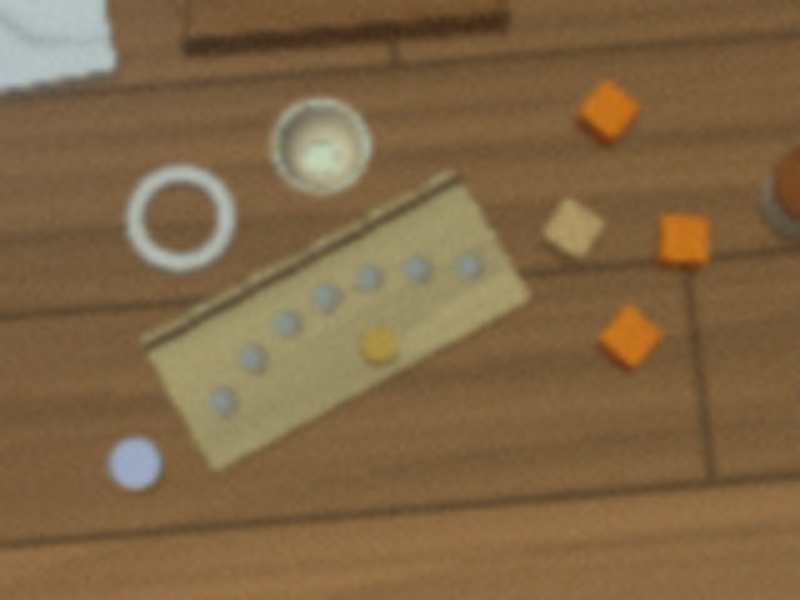

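View pics/side0c.png

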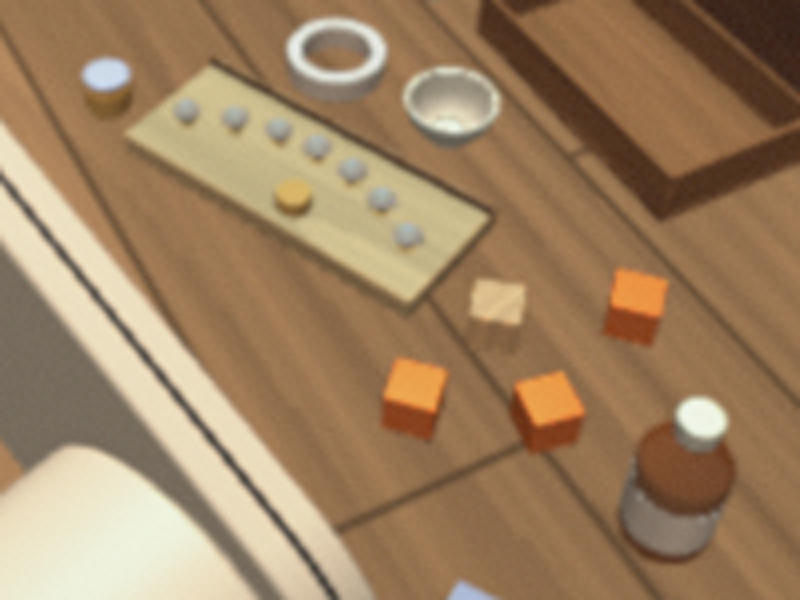

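```bash
cat > fit.py <<'E'
from h import *
from scipy.optimize import least_squares
J=np.array([[-17,108],[1,72],[11,36],[15,0],[11,-36],[1,-72],[-17,-108.]])
M={"top":([(223,401),(252,358),(288,323),(327,298),(369,279),(417,268),(470,265)],5,195,130),
   "side":([(186,111),(235,118),(279,130),(317,146),(352,170),(381,198),(407,235)],4,195,160)}
def W(p,z):
    c,s=np.cos(p[2]),np.sin(p[2]); xy=J@np.array([[c,s],[-s,c]])+p[:2]
    return np.c_[xy,np.full(7,z)]
U={}
for n,(m,s,ox,oy) in M.items():
    g=cv2.imread(f"pics/{n}0.png").astype(float); g=g[...,0]-g[...,2]
    m=(np.array(m)+.5)/s-.5+[ox,oy]; out=[]
    for q in m:
        for _ in range(4):
            yy,xx=np.mgrid[0:384,0:512]; k=(xx-q[0])**2+(yy-q[1])**2<4.5**2
            w=np.clip(g-np.percentile(g[k],35),0,None)*k
            q=np.array([(w*xx).sum(),(w*yy).sum()])/w.sum()
        out.append(q)
    U[n]=np.array(out); print(n,np.abs(U[n]-m).max(0))
def res(p,names,z=38):
    return np.concatenate([(cv2.projectPoints(W(p,z),*[cal(n)[i] for i in(2,3,0,1)])[0][:,0]-U[n]).ravel() for n in names])
for names in(["top"],["side"],["top","side"]):
    r=least_squares(res,[572,-40,.4],args=(names,)); print(names,r.x.round(3),"rms px",np.sqrt((r.fun**2).mean()).round(2))
    # free height too
    r2=least_squares(lambda p:res(p[:3],names,p[3]),[*r.x,38]); print("  z free",r2.x.round(2))
print(W(r.x,44).round(1))
print("block",at_z("top",[(575+.5)/5-.5+195,(229+.5)/5-.5+130],36).round(1))
E
python3 fit.py
```

```text
top [0.39726027 0.22849937]
side [0.16486068 0.48147912]
['top'] [ 5.76955e+02 -3.11320e+01  4.23000e-01] rms px 0.09
  z free [ 5.7687e+02 -3.1120e+01  4.2000e-01  3.8380e+01]
['side'] [ 5.78383e+02 -3.35750e+01  4.22000e-01] rms px 0.12
  z free [ 5.800e+02 -3.072e+01  4.200e-01  3.470e+01]
['top', 'side'] [ 5.77959e+02 -3.23940e+01  4.23000e-01] rms px 0.29
  z free [ 5.7867e+02 -3.1530e+01  4.2000e-01  3.5700e+01]
[[ 518.1   59.1   44. ]
 [ 549.3   33.7   44. ]
 [ 573.2    4.9   44. ]
 [ 591.6  -26.2   44. ]
 [ 602.8  -60.7   44. ]
 [ 608.4  -97.6   44. ]
 [ 606.8 -137.9   44. ]]
block [ 628.4 -221.4   36. ]
```

>>> apply_moves(gripper=1, targets=[{"tx": 0.02, "ty": 0.022, "tz": 0}, {"tx": 0.05, "ty": 0.056, "tz": 0}, {"tx": 0.08, "ty": 0.09, "tz": 0}, {"tx": 0.11, "ty": 0.124, "tz": 0}, {"tx": 0.14, "ty": 0.158, "tz": 0}, {"tx": 0.17, "ty": 0.192, "tz": 0}, {"tx": 0.195, "ty": 0.22, "tz": 0}, {"tx": 0.21, "ty": 0.238, "tz": 0}])

```text
validation failed for argument at $.ta...
```

>>> apply_moves(targets=[{"tx": 0.02, "ty": 0.023, "tz": -0.01}, {"tx": 0.05, "ty": 0.057, "tz": -0.03}, {"tx": 0.08, "ty": 0.091, "tz": -0.05}, {"tx": 0.11, "ty": 0.125, "tz": -0.08}, {"tx": 0.14, "ty": 0.159, "tz": -0.11}, {"tx": 0.17, "ty": 0.193, "tz": -0.14}, {"tx": 0.183, "ty": 0.208, "tz": -0.15}, {"tx": 0.188, "ty": 0.213, "tz": -0.153}])

```text
validation failed for argument at $.ta...
```

Run:
```python
from h import *
for n,(x,y,w,h) in {"side":(225,130,120,90)}.items():
    a=np.ascontiguousarray(ctrl.get_image(n)[...,::-1]); cv2.imwrite(f"pics/{n}1c.png",cv2.resize(a[y:y+h,x:x+w],(800,600),interpolation=cv2.INTER_CUBIC))
o=ctrl.get_obs(); print(o["t"],o["ee_pos"],o["ft_force"],o["width"],o["orientation"])
```

```text
1.35 [ 208.91708478 -589.03077397  222.65982168] [ 0.18564682 -0.69672382 -0.33996487] 87.726774629743 [-3.09606791e+00 -5.32812879e-01  6.24668817e-05]
```

View pics/side1c.png

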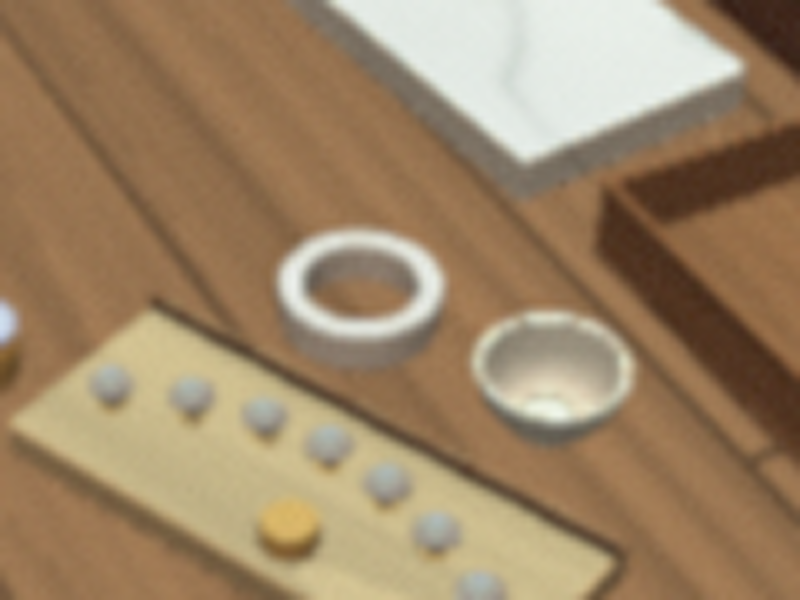

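The arm has not moved: the view shows only the jig with its pins, because both move calls were rejected. The rows probably need "spin" as well, so I'll add it.

>>> apply_moves(gripper=1, targets=[{"tx": 0.02, "ty": 0.022, "tz": 0, "spin": 0}, {"tx": 0.05, "ty": 0.056, "tz": 0, "spin": 0}, {"tx": 0.08, "ty": 0.09, "tz": 0, "spin": 0}, {"tx": 0.11, "ty": 0.124, "tz": 0, "spin": 0}, {"tx": 0.14, "ty": 0.158, "tz": 0, "spin": 0}, {"tx": 0.17, "ty": 0.192, "tz": 0, "spin": 0}, {"tx": 0.195, "ty": 0.22, "tz": 0, "spin": 0}, {"tx": 0.21, "ty": 0.238, "tz": 0, "spin": 0}])

```text
t: 2.15
ee_pos: [420.5, -349.0, 222.9]
orientation: [3.096, 0.535, 0.001]
ft_force: [-0.8, -0.5, -0.1]
width: 26.7
grasp_force: 0.0
```

>>> apply_moves(targets=[{"tx": 0.02, "ty": 0.023, "tz": -0.01, "spin": 0}, {"tx": 0.05, "ty": 0.057, "tz": -0.03, "spin": 0}, {"tx": 0.08, "ty": 0.091, "tz": -0.05, "spin": 0}, {"tx": 0.11, "ty": 0.125, "tz": -0.08, "spin": 0}, {"tx": 0.14, "ty": 0.159, "tz": -0.11, "spin": 0}, {"tx": 0.17, "ty": 0.193, "tz": -0.14, "spin": 0}, {"tx": 0.183, "ty": 0.208, "tz": -0.15, "spin": 0}, {"tx": 0.188, "ty": 0.213, "tz": -0.153, "spin": 0}])

```text
t: 2.95
ee_pos: [607.5, -135.2, 67.3]
orientation: [-3.094, -0.537, 0.004]
ft_force: [-1.1, 0.2, 0.2]
width: 0.1
grasp_force: 0.0
```

Run:
```python
from h import *
for n,(x,y,w,h) in {"side":(235,150,120,90)}.items():
    a=np.ascontiguousarray(ctrl.get_image(n)[...,::-1]); cv2.imwrite(f"pics/{n}2c.png",cv2.resize(a[y:y+h,x:x+w],(800,600),interpolation=cv2.INTER_CUBIC))
o=ctrl.get_obs(); print(o["t"],o["ee_pos"],o["ft_force"],o["width"],o["orientation"])
```

```text
3.0 [ 607.56015981 -135.88165134   68.02571897] [0.485207   0.06222844 0.38605364] 0.6307837836594281 [-3.09443587e+00 -5.36949423e-01  2.61384878e-03]
```

View pics/side2c.png

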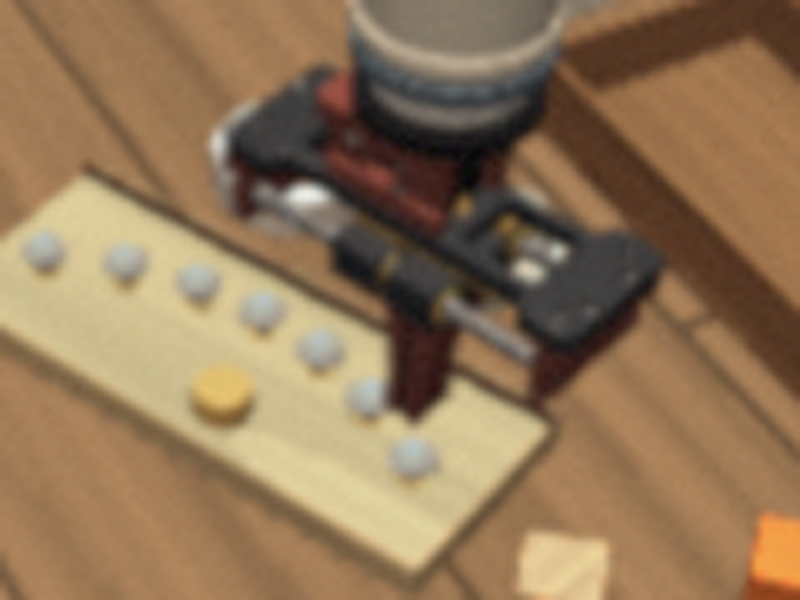

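>>> apply_moves(targets=[{"tx": 0, "ty": 0, "tz": -0.008, "spin": 0}, {"tx": 0, "ty": 0, "tz": -0.016, "spin": 0}, {"tx": 0, "ty": 0, "tz": -0.022, "spin": 0}, {"tx": 0, "ty": 0, "tz": -0.026, "spin": 0}, {"tx": 0, "ty": 0, "tz": -0.028, "spin": 0}, {"tx": 0, "ty": 0, "tz": -0.03, "spin": 0}, {"tx": 0, "ty": 0, "tz": -0.031, "spin": 0}, {"tx": 0, "ty": 0, "tz": -0.031, "spin": 0}])

```text
t: 3.8
ee_pos: [607.0, -138.3, 38.9]
orientation: [3.096, 0.533, 0.0]
ft_force: [-1.2, -1.2, 2.7]
width: 0.6
grasp_force: 1.3
```

Run:
```python
from h import *
for n,(x,y,w,h) in {"side":(235,150,120,90)}.items():
    a=np.ascontiguousarray(ctrl.get_image(n)[...,::-1]); cv2.imwrite(f"pics/{n}3c.png",cv2.resize(a[y:y+h,x:x+w],(800,600),interpolation=cv2.INTER_CUBIC))
o=ctrl.get_obs(); print(o["t"],o["ee_pos"],o["ft_force"])
```

```text
3.85 [ 607.05723074 -138.18702803   38.93073467] [-1.40414701 -1.20307108  1.71010549]
```

View pics/side3c.png

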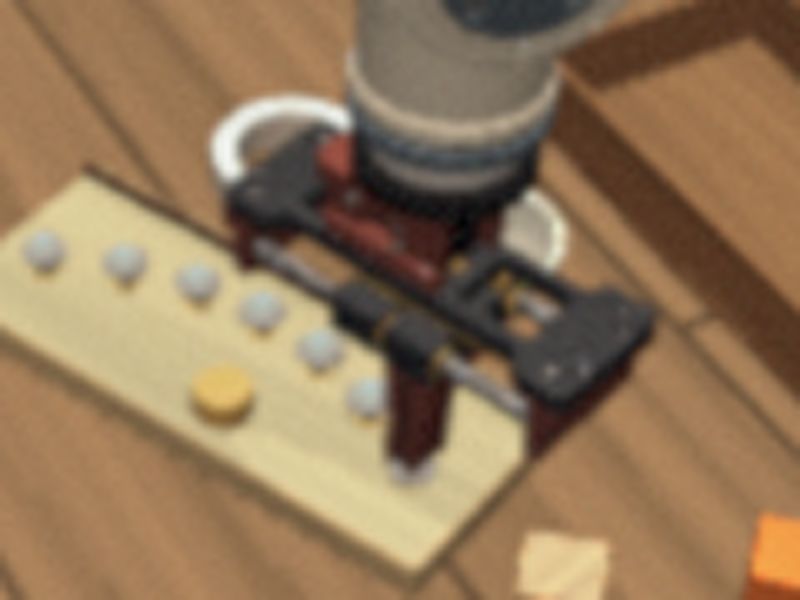

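>>> apply_moves(targets=[{"tx": 0, "ty": 0, "tz": 0.012, "spin": 0}, {"tx": 0, "ty": 0.01, "tz": 0.016, "spin": 0}, {"tx": 0.001, "ty": 0.03, "tz": 0.016, "spin": 0}, {"tx": 0.0015, "ty": 0.04, "tz": 0.014, "spin": 0}, {"tx": 0.0015, "ty": 0.0405, "tz": 0.008, "spin": 0}, {"tx": 0.0015, "ty": 0.0405, "tz": 0.003, "spin": 0}, {"tx": 0.0015, "ty": 0.0405, "tz": -0.0005, "spin": 0}, {"tx": 0.0015, "ty": 0.0405, "tz": -0.0005, "spin": 0}])

```text
t: 4.65
ee_pos: [608.3, -97.7, 37.6]
orientation: [-3.096, -0.532, 0.001]
ft_force: [-1.6, 2.3, 3.1]
width: 0.6
grasp_force: 1.7
```

>>> apply_moves(targets=[{"tx": 0, "ty": 0, "tz": 0.012, "spin": 0}, {"tx": -0.0015, "ty": 0.01, "tz": 0.016, "spin": 0}, {"tx": -0.004, "ty": 0.027, "tz": 0.016, "spin": 0}, {"tx": -0.0055, "ty": 0.0365, "tz": 0.014, "spin": 0}, {"tx": -0.0055, "ty": 0.037, "tz": 0.008, "spin": 0}, {"tx": -0.0055, "ty": 0.037, "tz": 0.003, "spin": 0}, {"tx": -0.0055, "ty": 0.037, "tz": 0, "spin": 0}, {"tx": -0.0055, "ty": 0.037, "tz": 0, "spin": 0}])

```text
t: 5.45
ee_pos: [602.7, -60.5, 37.6]
orientation: [-3.096, -0.532, 0.001]
ft_force: [-1.1, 1.4, 3.5]
width: 0.4
grasp_force: 1.7
```

Next is pin 4, a shift of (-11.2, +34.5) mm.

>>> apply_moves(targets=[{"tx": 0, "ty": 0, "tz": 0.012, "spin": 0}, {"tx": -0.003, "ty": 0.009, "tz": 0.016, "spin": 0}, {"tx": -0.008, "ty": 0.025, "tz": 0.016, "spin": 0}, {"tx": -0.011, "ty": 0.034, "tz": 0.014, "spin": 0}, {"tx": -0.011, "ty": 0.0345, "tz": 0.008, "spin": 0}, {"tx": -0.011, "ty": 0.0345, "tz": 0.003, "spin": 0}, {"tx": -0.011, "ty": 0.0345, "tz": 0, "spin": 0}, {"tx": -0.011, "ty": 0.0345, "tz": 0, "spin": 0}])

```text
t: 6.25
ee_pos: [591.8, -26.0, 37.6]
orientation: [-3.096, -0.532, 0.001]
ft_force: [-0.2, 1.6, 2.6]
width: 0.2
grasp_force: 1.7
```

Run:
```python
from h import *
for n,(x,y,w,h) in {"side":(215,150,120,90)}.items():
    a=np.ascontiguousarray(ctrl.get_image(n)[...,::-1]); cv2.imwrite(f"pics/{n}4c.png",cv2.resize(a[y:y+h,x:x+w],(800,600),interpolation=cv2.INTER_CUBIC))
o=ctrl.get_obs(); print(o["t"],o["ee_pos"],o["ft_force"])
```

```text
6.3 [591.80203915 -26.1293708   37.82455114] [-1.26804063  1.66619244  2.40281071]
```

View pics/side4c.png

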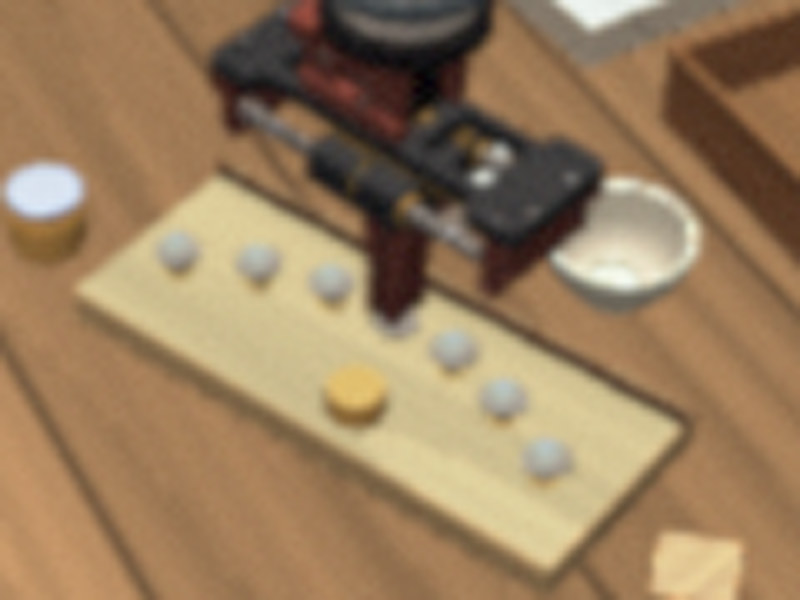

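The tip is on pin 4 at about (395,320). Pins 5 to 7 are up again and the jig has not moved. Pin 3 is next, a shift of (-18.4, +31.1) mm.

>>> apply_moves(targets=[{"tx": 0, "ty": 0, "tz": 0.012, "spin": 0}, {"tx": -0.005, "ty": 0.008, "tz": 0.016, "spin": 0}, {"tx": -0.014, "ty": 0.023, "tz": 0.016, "spin": 0}, {"tx": -0.018, "ty": 0.0305, "tz": 0.014, "spin": 0}, {"tx": -0.0185, "ty": 0.031, "tz": 0.008, "spin": 0}, {"tx": -0.0185, "ty": 0.031, "tz": 0.003, "spin": 0}, {"tx": -0.0185, "ty": 0.031, "tz": 0, "spin": 0}, {"tx": -0.0185, "ty": 0.031, "tz": 0, "spin": 0}])

```text
t: 7.1
ee_pos: [573.2, 5.0, 37.5]
orientation: [-3.096, -0.532, 0.002]
ft_force: [-1.3, 1.8, 3.2]
width: 0.9
grasp_force: 1.7
```

>>> apply_moves(targets=[{"tx": 0, "ty": 0, "tz": 0.012, "spin": 0}, {"tx": -0.006, "ty": 0.007, "tz": 0.016, "spin": 0}, {"tx": -0.018, "ty": 0.021, "tz": 0.016, "spin": 0}, {"tx": -0.0235, "ty": 0.0285, "tz": 0.014, "spin": 0}, {"tx": -0.024, "ty": 0.029, "tz": 0.008, "spin": 0}, {"tx": -0.024, "ty": 0.029, "tz": 0.003, "spin": 0}, {"tx": -0.024, "ty": 0.029, "tz": 0, "spin": 0}, {"tx": -0.024, "ty": 0.029, "tz": 0, "spin": 0}])

```text
t: 7.9
ee_pos: [549.3, 33.9, 37.6]
orientation: [-3.096, -0.532, 0.001]
ft_force: [-0.9, 2.0, 2.9]
width: 0.5
grasp_force: 1.6
```

Pin 1 is the last one, a shift of (-31.2, +25.3) mm. After it I'll retreat upward.

>>> apply_moves(targets=[{"tx": 0, "ty": 0, "tz": 0.012, "spin": 0}, {"tx": -0.008, "ty": 0.006, "tz": 0.016, "spin": 0}, {"tx": -0.023, "ty": 0.018, "tz": 0.016, "spin": 0}, {"tx": -0.0305, "ty": 0.025, "tz": 0.014, "spin": 0}, {"tx": -0.031, "ty": 0.0255, "tz": 0.008, "spin": 0}, {"tx": -0.031, "ty": 0.0255, "tz": 0.003, "spin": 0}, {"tx": -0.031, "ty": 0.0255, "tz": 0, "spin": 0}, {"tx": -0.031, "ty": 0.0255, "tz": 0, "spin": 0}])

```text
t: 8.7
ee_pos: [518.6, 59.4, 37.7]
orientation: [-3.096, -0.532, 0.001]
ft_force: [-1.5, 2.8, 3.6]
width: 0.4
grasp_force: 1.6
```

>>> apply_moves(targets=[{"tx": 0, "ty": 0, "tz": 0.012, "spin": 0}, {"tx": 0, "ty": 0, "tz": 0.03, "spin": 0}, {"tx": 0, "ty": 0, "tz": 0.06, "spin": 0}, {"tx": 0, "ty": 0, "tz": 0.09, "spin": 0}, {"tx": 0, "ty": 0, "tz": 0.11, "spin": 0}, {"tx": 0, "ty": 0, "tz": 0.12, "spin": 0}, {"tx": 0, "ty": 0, "tz": 0.12, "spin": 0}, {"tx": 0, "ty": 0, "tz": 0.12, "spin": 0}])

```text
t: 9.5
ee_pos: [518.0, 59.3, 157.8]
orientation: [3.096, 0.533, -0.001]
ft_force: [-0.3, 0.8, -1.1]
width: 0.3
grasp_force: 0.0
```

Run:
```python
from h import *
for n,(x,y,w,h) in {"side":(195,140,200,150)}.items():
    a=np.ascontiguousarray(ctrl.get_image(n)[...,::-1]); cv2.imwrite(f"pics/{n}5c.png",cv2.resize(a[y:y+h,x:x+w],(800,600),interpolation=cv2.INTER_CUBIC))
o=ctrl.get_obs(); print(o["t"],o["ee_pos"],o["ft_force"])
```

```text
9.55 [517.74177707  59.29549106 157.31411786] [ 0.72161509 -0.73297049 -0.21134317]
```

View pics/side5c.png

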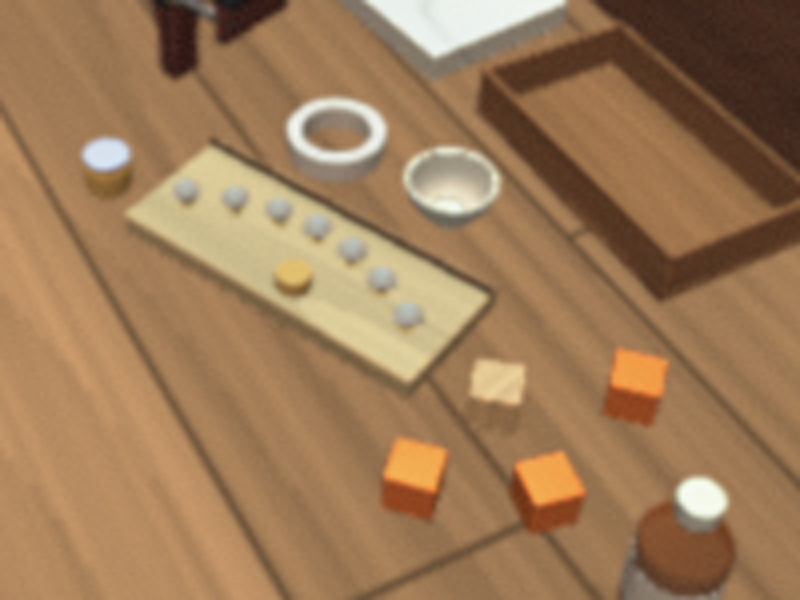

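All seven pins, from (186,190) to (407,315), are up. The jig and the other things look unmoved, and the arm is clear.

```bash
python3 -c "
from workcell import ctrl
print(ctrl.close_job())"
```

```text
the job is handed in; nothing more can be done
None
```

I dipped all seven pins in order from the block's end (pin 7 to pin 1), about 5–6 mm each going by fingertip height, hopping from pin to pin rather than sliding; the last picture shows every pin up again and nothing visibly moved, and I handed the job in at about 9.6 s (no verdict was returned).

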